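# Cover the sown tray, peel the next one off the stack and present it

## Robot

A 6-joint arm with a two-finger parallel gripper is mounted at the origin on the work surface. World frame = base frame: x ahead of the robot, y to its left, z up, the work surface at z = 0. Lengths are in m, angles in rad, forces in N, time in s.
With the tool pointing down it reaches from about 0.375 to 0.9 m from the base axis. Payload 3.1 kg.
Tool frame: the origin (TCP) lies between the finger pads; the fingertips stand 22 mm ahead of it and the grasp point (between the pads) lies 3 mm ahead of it; z points along the fingers, y is the line along which they close (so a half turn about z gives the same grasp; the last joint's range is limited). The gripper opens to 87 mm and grips with 3 to 60 N. Pads are 19 mm wide; open, the fingers measure 117 mm over their backs; the gripper's body (75 mm by 190 mm) begins 51 mm behind the grasp point.
Start: joints at [-1.31, 0.527, 1.433, -0, 1.181, -0.178], TCP at [0.266, -0.565, 0.245] pointing down, gripper open.
Joint ranges: [-3.08, 3.08], [-0.75, 2.2], [0.22, 2.44], [-1.43, 4.57], [0, 2.65], [-2.85, 2.85]. Speed limits (rad/s): [2.79, 2.79, 3.14, 3.14, 3.14, 3.14].

## Interface

Orientations are given as a unit quaternion [x, y, z, w].
In Python, from rig import get_obs, camera, get_calibration, hand_in, cut_out gives the robot as it stands.
- The arm moves only by the shell command python3 -m inch 'ROWS' [OPENING] [FORCE]. ROWS is JSON, one flat list of numbers, 6 for each row, row after row: the shift along the tool's x, y, z scaled (see below), then the turn, a rotation vector about the tool's x, y, z scaled (see below). A call has 1 to 20 rows; each row is the pose to reach, as a shift and turn from the pose commanded when the call began, along the tool's axes at that moment; what a row does not reach only later rows make up. The controller multiplies each number of a shift by 0.08 m and each number of a turn by 90 degrees. A row lasts 1/12 s, in which the tool goes at most 41.7 mm and 7.16 degrees, less where a joint would pass 70% of its speed; a pose out of reach is approached as far as the arm can. A call with a number of a shift or a turn outside -1 to 1 is refused whole. A call with a gripper value outside its range is refused whole. OPENING is the finger opening in mm, from 0 to 87, set as the call begins (- or left out, the last holds). The fingers move at their own pace and stop on an object; FORCE is the grip in N (left out, the last holds). Time passes only in rows, so rows that repeat a pose let the fingers close. It gives the time, the measured TCP pose, the force, the opening and the grip force at its end, in the units of the state.
- get_obs(): the state, without advancing time (a new reading comes with each control period).
- camera(name): name is "scene" or "top"; returns the picture (384x512x3 uint8, red, green, blue); there is no depth.
- get_calibration(name): a dict with "vertical_fov" (degrees; the focal length in pixels is half the picture's height over the tangent of half this angle, whatever the lens; pixels are square), "cx", "cy" (the principal point, pixels), "T" (4x4, takes a point from camera to world coordinates). Camera axes: x right, y down, z forward; pixel columns grow to the right and rows downward; lengths in m; the calibration is good to about 2 mm. A picture is of the moment at which its call begins. get_calibration takes no time and is no camera call.
- hand_in(): hands the job in; it is judged then, once.
Trained networks look in the newest picture that a camera, given by its name, has taken for a name from the list of things; names that differ only in an ending like _2 or _b are one class to them, and where a whole thing is asked for, a point or a joint stands for the part that bears it (a point fixed in the world has none). Each returns a list of dicts, best first, with "conf" (0 to 1); they miss things now and then, are a little off and sometimes report something else, mostly with a low value. They report only what shows in the picture. A call takes as long as a camera call. They do not tell look-alikes from the thing itself.
- cut_out(camera, thing): "region" (384x512 bool, what is visible of it) and "bbox" ([left, top, right, bottom] in pixels, round what is visible of it).
The state is a dict: "time": time; "q": joint angles; "joint_velocities": joint speeds; "joint_torque": joint torques, N m; "position": TCP position; "tool_rot": TCP orientation; "ft_force": force on the tool from outside, world axes, zero at the start; "moment": the same for the moment, N m; "grip_width": finger opening in m; "grip_force": force on a finger pad.
Only numpy, scipy, OpenCV 4.12 (cv2) and the standard library are available. Lean on these libraries where they do the work, as an engineer would, in place of code of your own. Each camera call takes 0.05 s, during which the arm holds its last target. There are 200 camera calls.

## Task

The sown tray is finished: take the clear dome lid off the potting mat, set it down (do not drop it) squarely onto the sown tray, seated all round, and let go. Then fetch the next empty tray: the nested trays cling together, so start by lifting just one corner of the topmost tray, ahead of the two next to it, while the opposite corner still rests on the stack, and peel off only that tray, leaving the rest of the stack standing where it is. Finish while holding that tray in the gripper, level, its underside about 10 cm above the middle of the mat with nothing else carrying it; leave the seed jar, the petri dish and the dibber alone.

Things in the scene. Friction and masses are not known exactly. Their poses are not given: they have to be found in the camera images.
- dome_grip (a point): centre of the finger grip on the clear dome lid, which starts on the mat: an upright bar 64 mm long (x), 16 mm thick (y), 24 mm tall, on the flat roof 142 x 102 mm that lies 12 mm below this point. This point is 74.5 mm above the dome's lower edge and 64.5 mm above its ledge. x along the dome's length, z up. About 0.12 kg
- dome_ledge (a point): centre of the dome's ledge plane (open inside): the underside of the ledge, 10 mm above the dome's lower edge, that rests on the tray's rim top. A skirt below it flares out over the rim: inside 184 x 144 mm at the ledge, 192 x 152 mm at the lower edge. Axes as dome_grip
- dome: the clear dome lid; origin at the centre of its lower edge plane, overall 197 x 157 x 86.5 mm; axes as dome_grip
- sown_rim (a point): centre of the top plane of the sown tray's rim, 50 mm above the bench, where the dome's ledge belongs. The rim is 180 (x) x 140 (y) mm outside; the brown plugs stay below it. x along its length, z up. The dome fits either way round, its length along the tray's
- sown: the sown tray, grey plastic with twelve brown plugs, loose, about 0.85 kg; origin at the centre of its underside
- mat: the thin grey potting mat, 260 (x) x 220 (y) x 2 mm, fixed flat on the bench; origin at the centre of its underside, x along its length, z up
- tray_center (a point): centre, half-way up (25 mm above its underside), of the topmost tray of the stack: an open empty grey tray 180 (x) x 140 (y) x 50 mm, about 0.125 kg. Its rim is a band 10 mm thick and 14 mm tall, upright inside and out: rim top 25 mm above this point, rim underside 11 mm above it. Mouth inside the rim 160 x 120 mm. x along its length, z up
- tray_corner0 (a point): underside of the top tray's rim at one corner, 7 mm in from both outer faces of the rim; corner 0 is at the tray's +x +y, 1 at -x +y, 2 at -x -y, 3 at +x -y (0 and 2, 1 and 3 are opposite). It starts at the height of stack_top; axes as tray_center
- tray_corner1 (a point): underside of the top tray's rim at one corner, 7 mm in from both outer faces of the rim; corner 0 is at the tray's +x +y, 1 at -x +y, 2 at -x -y, 3 at +x -y (0 and 2, 1 and 3 are opposite). It starts at the height of stack_top; axes as tray_center
- tray_corner2 (a point): underside of the top tray's rim at one corner, 7 mm in from both outer faces of the rim; corner 0 is at the tray's +x +y, 1 at -x +y, 2 at -x -y, 3 at +x -y (0 and 2, 1 and 3 are opposite). It starts at the height of stack_top; axes as tray_center
- tray_corner3 (a point): underside of the top tray's rim at one corner, 7 mm in from both outer faces of the rim; corner 0 is at the tray's +x +y, 1 at -x +y, 2 at -x -y, 3 at +x -y (0 and 2, 1 and 3 are opposite). It starts at the height of stack_top; axes as tray_center
- tray: the topmost tray; origin at the centre of its underside; axes as tray_center. Right below the rim its wall steps inwards and tapers to the floor (148 x 108 mm), so pinch the rim no more than about 12 mm deep, or the next rim is gripped too. It rests rim on rim; springy nubs in the rim below grip it at each corner, about 2 N each, until that corner has risen 10 mm
- stack_top (a point): centre of the top plane of the rims of the seven trays below the topmost one, 134 mm above the bench: the topmost tray's rim underside rests at this height. The rims below have the same outline, one every 14 mm. x along its length, z up
- stack: the seven nested empty trays under the topmost one, loose, about 0.88 kg, standing on a foot 148 x 108 mm; origin at the centre of the underside. Peeled slowly, the gripper leaning over with the tray about its far corner, the topmost tray comes away with about 5 N; lifted level it takes 6 to 9 N and the whole stack may come up with it
- jar: small glass seed jar with a white cap, 48 mm across, 75 mm tall, to be left alone; origin at the centre of its underside
- petri: flat clear petri dish, 98 mm across, 15 mm tall, to be left alone; origin at the centre of its underside
- dibber: wooden T-handled dibber, lying, about 125 mm long, 22 mm tall, 80 mm across its handle, to be left alone; origin under its shaft
Mind the look-alikes: they are no part of the job. What is shaped like the tray but blue or orange is not meant. What is shaped like the stack but pink is not meant.

How it is judged:
On the way, in this order (a step that is already met when the one before it is completed fails the run):
1. the dome lid sits on the sown tray, seated all round, and is let go (horizontal distance between dome_ledge and sown_rim below 0.007 m and z of dome_ledge in the frame of sown_rim between -0.004 and 0.004 m and angle between the x axis of dome_ledge and the x axis of sown_rim, either way round below 0.06 rad and angle between the z axis of dome_ledge and the z axis of sown_rim, either way round below 0.06 rad and contact force between the fingers and dome below 0.05 N), for 0.2 s.
2. one corner of the topmost tray is lifted 12 mm or more, clearly higher than its two neighbours, while the opposite corner still rests on the stack (((z of tray_corner0 in the frame of stack_top above 0.012 m and z of each of tray_corner1, tray_corner3 in the frame of stack_top below 0.0102 m and z of tray_corner2 in the frame of stack_top below 0.006 m) or (z of tray_corner0 in the frame of stack_top above 0.016 m and z of each of tray_corner1, tray_corner3 in the frame of stack_top below 0.0136 m and z of tray_corner2 in the frame of stack_top below 0.006 m) or (z of tray_corner0 in the frame of stack_top above 0.022 m and z of each of tray_corner1, tray_corner3 in the frame of stack_top below 0.0187 m and z of tray_corner2 in the frame of stack_top below 0.006 m) or (z of tray_corner0 in the frame of stack_top above 0.03 m and z of each of tray_corner1, tray_corner3 in the frame of stack_top below 0.0255 m and z of tray_corner2 in the frame of stack_top below 0.006 m) or (z of tray_corner1 in the frame of stack_top above 0.012 m and z of each of tray_corner2, tray_corner0 in the frame of stack_top below 0.0102 m and z of tray_corner3 in the frame of stack_top below 0.006 m) or (z of tray_corner1 in the frame of stack_top above 0.016 m and z of each of tray_corner2, tray_corner0 in the frame of stack_top below 0.0136 m and z of tray_corner3 in the frame of stack_top below 0.006 m) or (z of tray_corner1 in the frame of stack_top above 0.022 m and z of each of tray_corner2, tray_corner0 in the frame of stack_top below 0.0187 m and z of tray_corner3 in the frame of stack_top below 0.006 m) or (z of tray_corner1 in the frame of stack_top above 0.03 m and z of each of tray_corner2, tray_corner0 in the frame of stack_top below 0.0255 m and z of tray_corner3 in the frame of stack_top below 0.006 m) or (z of tray_corner2 in the frame of stack_top above 0.012 m and z of each of tray_corner3, tray_corner1 in the frame of stack_top below 0.0102 m and z of tray_corner0 in the frame of stack_top below 0.006 m) or (z of tray_corner2 in the frame of stack_top above 0.016 m and z of each of tray_corner3, tray_corner1 in the frame of stack_top below 0.0136 m and z of tray_corner0 in the frame of stack_top below 0.006 m) or (z of tray_corner2 in the frame of stack_top above 0.022 m and z of each of tray_corner3, tray_corner1 in the frame of stack_top below 0.0187 m and z of tray_corner0 in the frame of stack_top below 0.006 m) or (z of tray_corner2 in the frame of stack_top above 0.03 m and z of each of tray_corner3, tray_corner1 in the frame of stack_top below 0.0255 m and z of tray_corner0 in the frame of stack_top below 0.006 m) or (z of tray_corner3 in the frame of stack_top above 0.012 m and z of each of tray_corner0, tray_corner2 in the frame of stack_top below 0.0102 m and z of tray_corner1 in the frame of stack_top below 0.006 m) or (z of tray_corner3 in the frame of stack_top above 0.016 m and z of each of tray_corner0, tray_corner2 in the frame of stack_top below 0.0136 m and z of tray_corner1 in the frame of stack_top below 0.006 m) or (z of tray_corner3 in the frame of stack_top above 0.022 m and z of each of tray_corner0, tray_corner2 in the frame of stack_top below 0.0187 m and z of tray_corner1 in the frame of stack_top below 0.006 m) or (z of tray_corner3 in the frame of stack_top above 0.03 m and z of each of tray_corner0, tray_corner2 in the frame of stack_top below 0.0255 m and z of tray_corner1 in the frame of stack_top below 0.006 m)) and horizontal distance between tray_center and stack_top below 0.02 m and contact force between the fingers and tray above 0.5 N), for 0.02 s.
3. the topmost tray is clear of the stack (z of each of tray_corner0, tray_corner1, tray_corner2, tray_corner3 in the frame of stack_top above 0.04 m and contact force between tray and stack below 0.05 N), for 0.1 s.
At the end, for the whole second after the job is handed in: Dome seated on the sown tray (within 7 mm; 4 mm high; 0.06 rad), let go. Stack and sown tray standing within 40 mm of where they were. Fresh tray in the gripper, centre within 50 mm of the mat's, underside 60-160 mm up, level within 0.17 rad, still, touching nothing else (all of step 1 and distance of each of sown, stack from where it was at the start of the episode below 0.04 m and angle between each of sown, stack's own z axis and vertical below 0.05 rad and height (world z) of stack below 0.004 m and horizontal distance between tray_center and mat below 0.05 m and height (world z) of tray_center between 0.085 and 0.185 m and angle between tray_center's own z axis and vertical below 0.17 rad and contact force between the fingers and tray above 1 N and contact force between tray and stack below 0.05 N and contact force between tray and sown below 0.05 N and contact force between tray and dome below 0.05 N and contact force between tray and mat below 0.05 N and contact force between tray and jar below 0.05 N and contact force between tray and petri below 0.05 N and contact force between tray and dibber below 0.05 N and linear speed of each of tray, dome below 0.03 m/s); the arm keeps its last pose, push and grip.
It fails at once if the rest of the stack is lifted, tipped or pushed out of place (angle between stack's own z axis and vertical above 0.15 rad or height (world z) of stack above 0.012 m or distance of stack from where it was at the start of the episode above 0.04 m).
It fails at once if the dome is dropped (contact force between the fingers and dome below 0.05 N and linear speed of dome above 0.5 m/s).
It fails at once if the sown tray is tipped or pushed out of place (angle between sown's own z axis and vertical above 0.2 rad or distance of sown from where it was at the start of the episode above 0.04 m).
It fails at once if the seed jar, the petri dish or the dibber is disturbed (distance of any of jar, petri, dibber from where it was at the start of the episode above 0.025 m).
It also fails if it takes over 64 s, if anything falls off the work surface, if the arm or the gripper's body presses on something with over 40 N, if the wrist force passes 120 N, or if a joint passes its speed limit or range.

## Working session

There is one attempt and no reset: what is moved stays moved. The work goes in short steps, Python scripts to look and compute and a shell command to move; the robot and the scene stay as the last step left them, time stands still between calls to the robot, and variables do not carry over. Pictures are saved under pics/ and viewed, at most 10 in all, crops included, and the job is handed in when it is done.

```bash
ls; mkdir -p pics; cat > h.py <<'E'
import numpy as np,cv2
from rig import *
def save(n,f):
    im=camera(n); cv2.imwrite(f,cv2.cvtColor(im,cv2.COLOR_RGB2BGR)); return im
def K(n):
    c=get_calibration(n); f=192/np.tan(np.radians(c['vertical_fov'])/2); return f,c['cx'],c['cy'],np.array(c['T'])
def ray(n,uv,z):
    f,cx,cy,T=K(n); d=T[:3,:3]@np.array([(uv[0]-cx)/f,(uv[1]-cy)/f,1]); o=T[:3,3]
    return o+d*(z-o[2])/d[2]
def proj(n,P):
    f,cx,cy,T=K(n); p=(np.atleast_2d(P)-T[:3,3])@T[:3,:3]; return p[:,:2]/p[:,2:]*f+[cx,cy]
E
python3 - <<'E'
from h import *
for n in('scene','top'):
    save(n,f'pics/{n}0.png'); print(n,K(n))
    for t in('dome','sown','tray','stack','mat','jar','petri','dibber','dome_grip'):
        print(t,[(round(r['conf'],2),[int(x) for x in r['bbox']]) for r in cut_out(n,t)[:4]])
print(get_obs())
E
```

```text
pics
scene (np.float64(482.69885376156924), 253.9491018950577, 190.40289440670753, array([[-0.3298492 ,  0.72684474, -0.60240869,  1.30103523],
       [ 0.94390917,  0.264291  , -0.19795391,  0.31023047],
       [ 0.01532943, -0.63391402, -0.77325159,  1.10990558],
       [ 0.        ,  0.        ,  0.        ,  1.        ]]))
dome [(0.69, [198, 176, 276, 248])]
sown [(0.86, [114, 140, 180, 197])]
tray [(0.94, [317, 139, 377, 187]), (0.82, [298, 175, 373, 248]), (0.74, [392, 226, 451, 295])]
stack [(0.77, [305, 265, 399, 372]), (0.68, [295, 231, 354, 269])]
mat [(0.84, [192, 167, 292, 258])]
jar [(0.65, [133, 222, 155, 253])]
petri [(0.96, [169, 260, 204, 292])]
dibber [(0.8, [243, 264, 274, 304]), (0.75, [200, 172, 277, 245])]
dome_grip [(0.97, [198, 171, 277, 241])]
top (np.float64(456.21307266288727), 251.1438916881754, 189.12098079395398, array([[ 2.62156452e-02, -9.97220632e-01,  6.97405976e-02,
         4.22512846e-01],
       [-9.99655997e-01, -2.62070838e-02,  1.03787931e-03,
         4.93128174e-02],
       [ 7.92703019e-04, -6.97438153e-02, -9.97564620e-01,
         1.51422
[... 581 characters left out ...]
e': 1.0, 'q': array([-1.30948178e+00,  5.27481824e-01,  1.43273191e+00,  4.21672579e-07,
        1.18139817e+00, -1.78494727e-01]), 'joint_velocities': array([-0.00098849,  0.00254441,  0.00113109, -0.00145477, -0.00084901,
        0.00057414]), 'joint_torque': array([ 8.34991934e-04, -4.40017033e+01, -1.76989621e+01,  6.34393422e-02,
        5.04663459e-02, -1.50686111e-05]), 'position': array([ 0.26612399, -0.5654689 ,  0.24454939]), 'tool_rot': array([ 9.75918273e-01,  2.18136482e-01, -2.03553630e-07, -9.62438305e-06]), 'ft_force': array([-0.31492547, -0.47558027, -0.91099324]), 'moment': array([-0.02014689, -0.047443  ,  0.02472381]), 'grip_force': 0.0, 'grip_width': 0.08684397459098243}
```

```bash
python3 -c "
import cv2,numpy as np
a=cv2.imread('pics/scene0.png');b=cv2.imread('pics/top0.png')
cv2.imwrite('pics/both.png',np.vstack([a,b])[:, :])
cv2.imwrite('pics/both.png',cv2.resize(np.hstack([a,b]),(800,300)))"
```

```text
(no output)
```

View pics/top0.png

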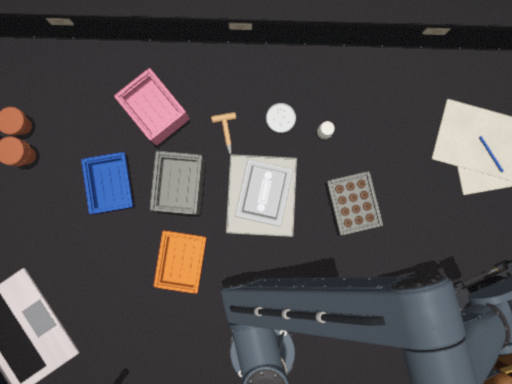

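View pics/scene0.png

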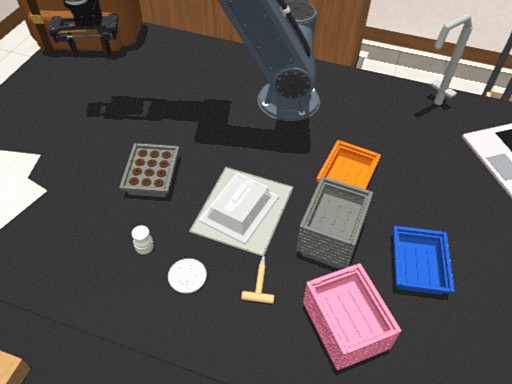

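The top view shows these candidates:
- **Grey stack:** (177,183) in top, (335,222) in scene. This is the one wanted.
- **Look-alikes:** pink stack (152,107), blue tray (107,183) and orange tray (180,262).
- **Dome:** on the mat at (265,191), with its white grip bar.
- **Sown tray:** (355,203), with 12 plugs.
- **Leave alone:** jar (326,130), petri dish (281,117) and dibber (226,130).

Next I'll fit poses with silhouettes and check them in a close crop.

```bash
cat > fit.py <<'E'
from h import *
from scipy.optimize import minimize
def box(l,w,z): return np.array([[sx*l/2,sy*w/2,z] for sx,sy in((1,1),(-1,1),(-1,-1),(1,-1))])
def place(P,x,y,a):
    c,s=np.cos(a),np.sin(a); return np.c_[P[:,0]*c-P[:,1]*s+x,P[:,0]*s+P[:,1]*c+y,P[:,2]]
S=8
def hullmask(n,P,off):
    m=np.zeros((100*S,110*S),np.uint8); q=(proj(n,P)-off+.5)*S
    cv2.fillConvexPoly(m,cv2.convexHull(q.astype(np.float32)).astype(np.int32),1); return m
def fit(P,masks,x0):
    tg=[]
    for n,m in masks:
        ys,xs=np.where(m); off=np.array([xs.min()-15,ys.min()-12])
        mm=np.zeros((100,110),np.uint8); mm[ys-off[1],xs-off[0]]=1
        tg.append((n,off,cv2.resize(mm,None,fx=S,fy=S,interpolation=0)))
    def cost(p):
        c=0
        for n,off,m in tg:
            h=hullmask(n,place(P,*p),off); c+=1-(h&m).sum()/(h|m).sum()
        return c
    best=None
    for a in x0[2]:
        r=minimize(cost,[x0[0],x0[1],a],method='Nelder-Mead',options=dict(initial_simplex=np.array([[x0[0],x0[1],a]]*4)+np.vstack([np.zeros(3),np.diag([.02,.02,.2])]),xatol=1e-5,fatol=1e-5))
        if best is None or r.fun<best.fun: best=r
    return best.x,best.fun
DOME=np.vstack([box(.197,.157,.002),box(.194,.154,.014),box(.142,.102,.0645),box(.064,.016,.0885)])
SOWN=np.vstack([box(.18,.14,.05),box(.18,.14,.036),box(.148,.108,0)])
STK=np.vstack([box(.18,.14,.148),box(.18,.14,.036),box(.148,.108,0)])
MAT=box(.26,.22,.002)
E
cat > run1.py <<'E'
from fit import *
for n in('scene','top'): camera(n)
def near(n,t,uv):
    m=np.zeros((384,512),bool)
    for r in cut_out(n,t):
        b=r['bbox']
        if b[0]-3<uv[0]<b[2]+3 and b[1]-3<uv[1]<b[3]+3: m|=r['region']
    return m
A=np.radians([-90,-60,-30,0,30,60])
res={}
for nm,P,names,us,ut in(('dome',DOME,('dome','dome_grip'),(240,205),(265,191)),('sown',SOWN,('sown',),(150,170),(355,203)),('stack',STK,('tray','stack'),(335,222),(177,183)),('mat',MAT,('mat','dome'),(240,205),(265,191))):
    ms=[]
    for n,uv in(('scene',us),('top',ut)):
        m=np.zeros((384,512),bool)
        for t in names: m|=near(n,t,uv)
        if nm=='stack' and n=='top': m|=near(n,'stack',(200,188))
        ms.append((n,m)); 
    x0=ray('top',ut,P[:,2].max())[:2]
    out=[]
    for k in(ms,ms[:1],ms[1:]):
        x,f=fit(P,k,(*x0,A)); out.append(x); print(nm,np.round(x[:2],4),round(np.degrees(x[2]),2),round(f,3))
    res[nm]=out[0]
np.save('res.npy',res,allow_pickle=True)
tiles=[]
ims={n:cv2.imread(f'pics/{n}0.png') for n in('scene','top')}
for nm,P,us,ut in(('dome',DOME,(240,205),(265,191)),('sown',SOWN,(150,170),(355,203)),('stack',STK,(335,222),(180,183))):
    col=[]
    for n,uv in(('scene',us),('top',ut)):
        a=80;x,y=uv[0]-a//2,uv[1]-a//2;z=3.3
        im=cv2.resize(ims[n][y:y+a,x:x+a],(264,264),interpolation=cv2.INTER_CUBIC)
        q=(proj(n,place(P,*res[nm]))-[x,y]+.5)*z
        for k in range(0,len(P),4): cv2.polylines(im,[q[k:k+4].astype(np.int32)],True,[(0,0,255),(0,255,0),(255,100,0),(255,0,255)][k//4])
        col.append(im)
    tiles.append(np.vstack(col))
cv2.imwrite('pics/fit1.png',np.hstack(tiles))
E
python3 run1.py
```

```text
dome [0.5186 0.0085] -11.14 0.067
dome [0.5196 0.009 ] -11.31 0.042
dome [0.5178 0.0082] -11.19 0.021
sown [ 0.49   -0.2839] 14.93 0.064
sown [ 0.4911 -0.2833] 15.02 0.033
sown [ 0.4891 -0.2843] 14.64 0.024
stack [0.5324 0.2768] -3.77 0.319
stack [0.4587 0.2819] -3.99 0.261
stack [0.5325 0.276 ] -3.27 0.029Traceback (most recent call last):
  File "run1.py", line 21, in <module>
    x,f=fit(P,k,(*x0,A)); out.append(x); print(nm,np.round(x[:2],4),round(np.degrees(x[2]),2),round(f,3))
        ~~~^^^^^^^^^^^^^
  File "fit.py", line 14, in fit
    mm=np.zeros((100,110),np.uint8); mm[ys-off[1],xs-off[0]]=1
                                     ~~^^^^^^^^^^^^^^^^^^^^^
IndexError: index 110 is out of bounds for axis 1 with size 110
```

```bash
sed -i "s/('mat',MAT,('mat','dome'),(240,205),(265,191))/('mat',MAT,('mat',),(240,205),(265,191))/; s/if nm=='stack' and n=='top': m|=near(n,'stack',(200,188))/if nm=='stack': m|=near(n,'stack',(200,188) if n=='top' else (325,250))/" run1.py; sed -i 's/np.zeros((100,110)/np.zeros((130,140)/;s/(100\*S,110\*S)/(130*S,140*S)/' fit.py; python3 run1.py
```

```text
dome [0.5186 0.0089] -10.67 0.071
dome [0.5205 0.0097] -10.45 0.035
dome [0.5175 0.0082] -11.0 0.022
sown [ 0.4907 -0.2833] 15.03 0.084
sown [ 0.4935 -0.2827] 14.57 0.039
sown [ 0.4894 -0.2835] 15.02 0.034
stack [0.5344 0.2779] -2.97 0.084
stack [0.5362 0.278 ] -2.86 0.034
stack [0.5325 0.2776] -3.79 0.04
mat [0.5101 0.0162] -1.62 1.132
mat [0.5113 0.0159] -1.59 0.591
mat [0.5088 0.0165] -1.23 0.537
```

View pics/fit1.png

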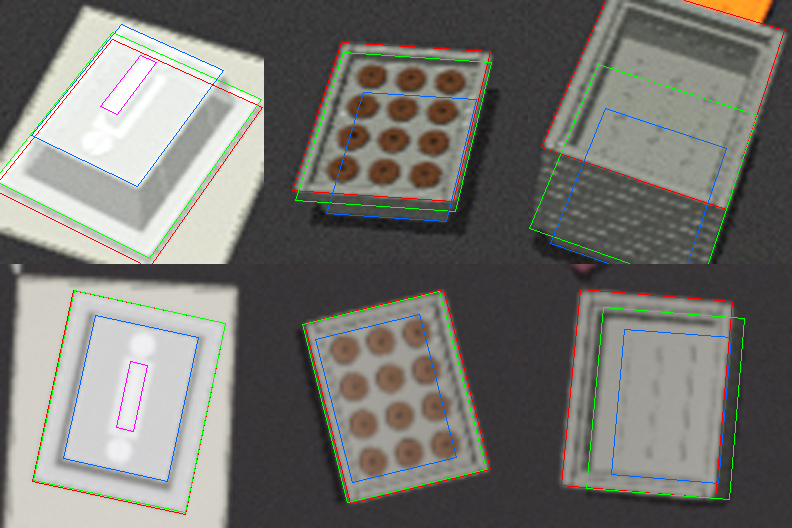

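```bash
python3 - <<'E'
from fit import *
r=np.load('res.npy',allow_pickle=True).item(); n='scene'
im=cv2.imread('pics/scene0.png'); x,y,a=190,160,100; z=6
c=cv2.resize(im[y:y+a,x:x+a+15],None,fx=z,fy=z,interpolation=cv2.INTER_CUBIC)
P=np.vstack([box(.197,.157,.002),box(.142,.102,.0645),box(.064,.016,.0645),box(.064,.016,.0885)])
q=(proj(n,place(P,.518,.0083,np.radians(-11)))-[x,y]+.5)*z
for k in range(0,len(P),4): cv2.polylines(c,[q[k:k+4].astype(np.int32)],True,[(0,0,255),(255,100,0),(0,160,0),(255,0,255)][k//4])
cv2.imwrite('pics/d.png',c)
E
```

```text
(no output)
```

View pics/d.png

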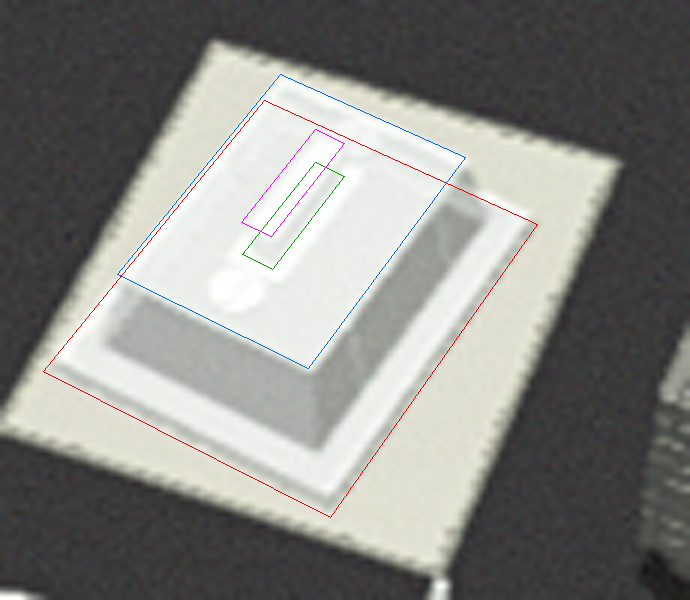

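The crop confirms the dome: the roof fits the outline, and the white bar lies along the dome's length. The poses used are dome (.519,.009,-10.8°), sown tray (.491,-.2835,14.9°) and stack (.534,.278,-3.3°). The line from the start to above the dome, at TCP z .245, is clear of everything.

```bash
cat > d.py <<'E'
import sys
from h import *
from scipy.spatial.transform import Rotation as R
# usage: d.py x y z yaw_deg  -> delta in tool units from measured pose (tool pointing down)
o=get_obs(); x,y,z,a=map(float,sys.argv[1:5]); r=R.from_quat(o['tool_rot'])
g=R.from_euler('z',a,degrees=True)*R.from_euler('x',180,degrees=True)
s=r.inv().apply(np.array([x,y,z])-o['position']); t=(r.inv()*g).as_rotvec(degrees=True)
print('t',round(o['time'],2),'pos',o['position'].round(4),'yaw',round(np.degrees(np.arctan2(*r.as_matrix()[[1,0],0])),2),'F',o['ft_force'].round(2),'M',o['moment'].round(2),'w',round(o['grip_width'],4),'gf',o['grip_force'],'q',o['q'].round(2))
print('shift',(s/.08).round(3),'turn',(t/90).round(4))
E
python3 -m inch '[0.33,-0.29,0,0,0,0, 0.66,-0.57,0,0,0,0, 0.985,-0.858,0,0,0,0]'
for i in 1; do python3 -m inch '[0.33,-0.29,0,0,0,0.1, 0.66,-0.57,0,0,0,0.2, 0.985,-0.858,0,0,0,0.2]'; done
python3 d.py .519 .009 .15 -10.8
python3 -c "
from h import *
print(ray('top',(261.5,195.5),.002))"
```

```text
time: 2.9
position: [0.3083, -0.4692, 0.2444]
tool_rot: [0.976, 0.217, 0.0, 0.0]
ft_force: [1.6, -0.2, -0.3]
grip_width: 0.0871
grip_force: 0.0
time: 3.15
position: [0.3508, -0.3728, 0.2447]
tool_rot: [0.998, 0.06, 0.0, 0.0]
ft_force: [0.6, 0.4, -0.2]
grip_width: 0.0871
grip_force: 0.0
t 3.15 pos [ 0.3508 -0.3728  0.2447] yaw 6.87 F [ 0.64  0.41 -0.19] M [-0.03  0.01 -0.04] w 0.0871 gf 0.0 q [-1.03  0.38  1.71  0.    1.05  0.42]
shift [ 2.658 -4.487  1.183] turn [ 0.0002 -0.0003  0.1963]
[0.50791631 0.01596302 0.002     ]
```

```bash

python3 -m inch '[0.26,-0.45,0,0,0,0.07, 0.53,-0.9,0,0,0,0.14, 0.53,-0.9,0,0,0,0.196]' >/dev/null
python3 d.py .519 .009 .15 -10.8
```

```text
t 3.4 pos [ 0.384  -0.29    0.2444] yaw -10.42 F [-0.42  0.02 -0.15] M [ 0.02  0.03 -0.07] w 0.0872 gf 0.0 q [-0.88  0.34  1.78  0.    1.03  0.87]
shift [ 0.986 -3.975  1.199] turn [-0.0035  0.0015  0.0042]
```

```bash

for i in 1; do :; done
python3 -m inch '[0.12,-0.49,0,0,0,0, 0.246,-0.99,0,0,0,0]' >/dev/null
python3 -m inch '[0.12,-0.49,0,0,0,0, 0.246,-0.99,0,0,0,0]' >/dev/null
python3 -m inch '[0.12,-0.49,0,0,0,0, 0.246,-0.99,0,0,0,0]' >/dev/null
python3 -m inch '[0.12,-0.49,0.2,0,0,0, 0.246,-0.97,0.4,0,0,0, 0.246,-0.97,0.8,0,0,0, 0.246,-0.97,0.8,0,0,0]' >/dev/null
python3 d.py .519 .009 .0735 -10.8
```

```text
t 4.23 pos [0.5152 0.0012 0.1764] yaw -10.18 F [-0.03  0.93  0.42] M [0.09 0.06 0.01] w 0.0869 gf 0.0 q [-0.21  0.48  1.77 -0.    0.9   1.53]
shift [ 0.042 -0.104  1.285] turn [-0.0002  0.0061  0.0069]
```

```bash

python3 -m inch '[0.04,-0.1,0.3,0,0.006,0.007, 0.04,-0.1,0.7,0,0.006,0.007, 0.04,-0.1,0.7,0,0.006,0.007]' >/dev/null
python3 d.py .519 .009 .091 -10.8
```

```text
t 4.48 pos [0.5191 0.0055 0.1212] yaw -11.1 F [-1.11  0.13 -0.04] M [ 0.02  0.05 -0.01] w 0.0873 gf 0.0 q [-0.2   0.58  1.81 -0.    0.76  1.56]
shift [-0.01  -0.043  0.377] turn [ 0.0001  0.0003 -0.0034]
```

```bash

python3 -m inch '[0,-0.04,0.2,0,0,-0.003, 0,-0.04,0.37,0,0,-0.003, 0,-0.04,0.37,0,0,-0.003]' >/dev/null
python3 d.py .519 .009 .091 -10.8
python3 -m inch '[0,0,0,0,0,0, 0,0,0,0,0,0, 0,0,0,0,0,0, 0,0,0,0,0,0, 0,0,0,0,0,0, 0,0,0,0,0,0, 0,0,0,0,0,0]' 5 20
python3 d.py .519 .009 .091 -10.8
```

```text
t 4.73 pos [0.5224 0.0078 0.0948] yaw -10.88 F [-0.62  0.11 -0.38] M [0.07 0.01 0.01] w 0.0867 gf 0.0 q [-0.2   0.62  1.82 -0.    0.69  1.56]
shift [-0.045 -0.007  0.047] turn [ 0.0001 -0.0039 -0.0009]
time: 5.32
position: [0.5234, 0.0087, 0.0952]
tool_rot: [0.996, -0.094, 0.005, 0.0]
ft_force: [0.2, -0.6, 0.3]
grip_width: 0.0487
grip_force: 0.0
t 5.32 pos [0.5234 0.0087 0.0952] yaw -10.79 F [ 0.2  -0.58  0.27] M [ 0.09 -0.01  0.01] w 0.0487 gf 0.0 q [-0.2   0.62  1.82  0.    0.69  1.56]
shift [-0.056  0.007  0.052] turn [ 0.     -0.0063  0.0001]
```

```bash

python3 -m inch '[-0.05,0,0.05,0,-0.006,0, -0.05,0,0.05,0,-0.006,0, -0.05,0,0.05,0,-0.006,0, -0.05,0,0.05,0,-0.006,0, -0.05,0,0.05,0,-0.006,0, -0.05,0,0.05,0,-0.006,0, -0.05,0,0.05,0,-0.006,0, -0.05,0,0.05,0,-0.006,0, -0.05,0,0.05,0,-0.006,0]' 5 20 >/dev/null
python3 d.py .519 .009 .091 -10.8
```

```text
t 6.07 pos [0.5194 0.0094 0.0909] yaw -10.8 F [ 0.    0.52 -0.77] M [ 0.02  0.01 -0.02] w 0.0154 gf 19.999883472919464 q [-0.2   0.63  1.82  0.    0.69  1.56]
shift [-0.004  0.006 -0.002] turn [-0.      0.0001 -0.0001]
```

```bash

python3 -m inch '[0,0,-0.15,0,0,0, 0,0,-0.5,0,0,0, 0,0,-1,0,0,0, 0,0,-1,0,0,0]' >/dev/null
python3 -m inch '[0,0,-0.3,0,0,0, 0,0.1,-0.4,0,0,0, 0,0.4,-0.5,0,0,0]' >/dev/null
python3 d.py .491 -.2835 .2 14.9; python3 - <<'E'
from h import *
save('scene','pics/lift.png')
E
```

```text
t 6.65 pos [ 0.514  -0.0208  0.2119] yaw -10.6 F [-0.24 -0.44 -1.32] M [ 0.01 -0.01  0.01] w 0.0158 gf 20.00190496444702 q [-0.26  0.42  1.74  0.    0.97  1.5 ]
shift [0.322 3.281 0.146] turn [-2.000e-04 -1.600e-03 -2.834e-01]
```

View pics/lift.png

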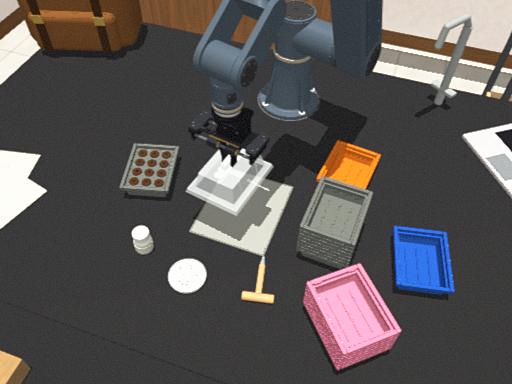

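The dome hangs level in the gripper at about (232,180). Next I carry it to the sown tray.

```bash

python3 -m inch '[0.03,0.3,0,0,0,0, 0.06,0.6,0,0,0,0, 0.1,0.95,0,0,0,0]' >/dev/null
python3 -m inch '[0.03,0.3,0,0,0,0, 0.06,0.6,0,0,0,0, 0.1,0.95,0,0,0,0]' >/dev/null
python3 -m inch '[0.03,0.3,0,0,0,-0.07, 0.06,0.6,0,0,0,-0.14, 0.1,0.85,0,0,0,-0.21, 0.1,0.9,0,0,0,-0.28, 0.1,0.9,0,0,0,-0.28, 0.1,0.9,0,0,0,-0.28]' >/dev/null
python3 d.py .491 -.2835 .17 14.9
```

```text
t 7.7 pos [ 0.4943 -0.2468  0.2101] yaw 14.16 F [-0.45  0.39 -1.27] M [-0.01  0.    0.01] w 0.0158 gf 19.999424815177917 q [-0.67  0.48  1.65  0.    1.02  0.66]
shift [-0.152  0.435  0.501] turn [-0.0009  0.0005 -0.0082]
```

```bash

python3 -m inch '[-0.08,0.2,0,0,0,-0.008, -0.15,0.43,0.1,0,0,-0.008, -0.15,0.43,0.3,0,0,-0.008, -0.15,0.43,0.5,0,0,-0.008, -0.15,0.43,0.5,0,0,-0.008, -0.15,0.43,0.5,0,0,-0.008]' >/dev/null
python3 d.py .491 -.2835 .139 14.9
python3 - <<'E'
from h import *
a=save('scene','pics/s1.png');b=save('top','pics/t1.png')
A=cv2.imread('pics/s1.png')[100:220,85:225];B=cv2.imread('pics/t1.png')[140:260,295:435]
cv2.imwrite('pics/over.png',cv2.resize(np.hstack([A,B]),(800,343),interpolation=cv2.INTER_CUBIC))
E
```

```text
t 8.2 pos [ 0.4913 -0.2815  0.17  ] yaw 15.08 F [-0.06  0.6  -1.63] M [0.03 0.   0.01] w 0.0158 gf 19.999944269657135 q [-0.72  0.55  1.65  0.    0.95  0.59]
shift [-0.009  0.025  0.387] turn [-0.0018  0.0011  0.002 ]
```

View pics/over.png

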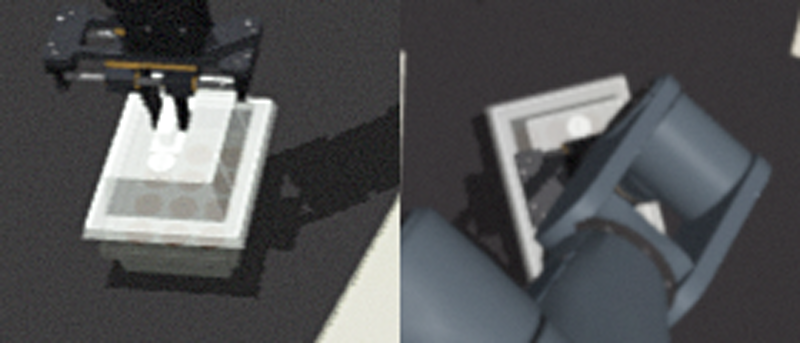

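```bash
python3 - <<'E'
from fit import *
p=place(box(.197,.157,.081),.4913,-.2815,np.radians(15.08))
print(proj('scene',p).round(1),'obs nearleft 114,183 nearright 170,186.4 farright 181.3,134.3')
for uv in((113.6,182.4),(169.6,186),(180.8,133.8)): print(ray('scene',uv,.081).round(4))
print(p.round(4))
print(proj('top',p).round(1))
E
```

```text
[[168.6 186.2]
 [180.6 136.4]
 [129.3 133.2]
 [112.6 182.5]] obs nearleft 114,183 nearright 170,186.4 farright 181.3,134.3
[ 0.6056 -0.3292  0.081 ]
[ 0.5644 -0.1778  0.081 ]
[ 0.3654 -0.2356  0.081 ]
[[ 0.566  -0.1801  0.081 ]
 [ 0.3758 -0.2313  0.081 ]
 [ 0.4166 -0.3829  0.081 ]
 [ 0.6068 -0.3317  0.081 ]]
[[324.7 177.4]
 [340.1 238.4]
 [388.7 226.5]
 [372.8 165.8]]
```

```bash

python3 -m inch '[-0.01,0.02,0.1,0,0,0, -0.01,0.02,0.2,0,0,0, -0.01,0.02,0.3,0,0,0, -0.01,0.02,0.36,0,0,0, -0.01,0.02,0.39,0,0,0, -0.01,0.02,0.39,0,0,0]' >/dev/null
python3 d.py .491 -.2835 .129 14.9
python3 -m inch '[0,0,0.03,0,0,0, 0,0,0.06,0,0,0, 0,0,0.09,0,0,0, 0,0,0.12,0,0,0, 0,0,0.12,0,0,0]' >/dev/null
python3 d.py .491 -.2835 .129 14.9
```

```text
t 8.8 pos [ 0.4912 -0.2842  0.1387] yaw 15.11 F [ 0.24 -1.31 -1.48] M [ 0.02 -0.03 -0.05] w 0.0156 gf 19.99989688396454 q [-0.72  0.6   1.67 -0.    0.88  0.59]
shift [ 0.001 -0.009  0.121] turn [-0.001   0.0007  0.0024]
t 9.22 pos [ 0.4914 -0.2844  0.1297] yaw 15.12 F [ 1.04 -0.06 -0.08] M [-0.05  0.01  0.03] w 0.0157 gf 19.99990314245224 q [-0.72  0.61  1.68  0.    0.86  0.59]
shift [-0.002 -0.013  0.008] turn [-0.0004  0.0003  0.0024]
```

```bash

python3 -m inch '[0,0,0.012,0,0,0, 0,0,0.025,0,0,0, 0,0,0.025,0,0,0, 0,0,0.025,0,0,0]'

```

```text
time: 9.55
position: [0.4917, -0.2847, 0.1288]
tool_rot: [0.991, 0.132, 0.0, 0.0]
ft_force: [-1.2, 0.9, 4.6]
grip_width: 0.0157
grip_force: 20.0
```

```bash

python3 -m inch '[0,0,0,0,0,0, 0,0,0,0,0,0, 0,0,0,0,0,0, 0,0,0,0,0,0, 0,0,0,0,0,0, 0,0,0,0,0,0, 0,0,0,0,0,0]' 87
python3 -m inch '[0,0,-0.1,0,0,0, 0,0,-0.4,0,0,0, 0,0,-0.8,0,0,0, 0,0,-1,0,0,0]'
python3 -m inch '[0,0,-0.3,0,0,0, 0,-0.4,-0.3,0,0,0, 0,-0.9,-0.3,0,0,0, 0,-0.95,-0.3,0,0,0]' >/dev/null
python3 d.py .534 .278 .21 -3.3
python3 - <<'E'
from fit import *
save('scene','pics/s2.png')
rs=cut_out('scene','dome')+cut_out('scene','dome_grip')
print([(r['conf'],r['bbox']) for r in rs])
A=cv2.imread('pics/s2.png')[110:210,95:195]; z=6
A=cv2.resize(A,None,fx=z,fy=z,interpolation=cv2.INTER_CUBIC)
P=np.vstack([box(.197,.157,.04),box(.142,.102,.1025)])
q=(proj('scene',place(P,.4912,-.284,np.radians(15)))-[95,110]+.5)*z
for k in(0,4): cv2.polylines(A,[q[k:k+4].astype(np.int32)],True,(0,0,255))
cv2.imwrite('pics/seat.png',A)
E
```

```text
time: 10.13
position: [0.4916, -0.2846, 0.128]
tool_rot: [0.991, 0.132, -0.0, -0.0]
ft_force: [-0.8, -0.2, -0.7]
grip_width: 0.0546
grip_force: 0.0
time: 10.47
position: [0.4927, -0.2855, 0.2114]
tool_rot: [0.991, 0.132, 0.001, 0.002]
ft_force: [0.0, 0.2, 0.6]
grip_width: 0.0811
grip_force: 0.0
t 10.8 pos [ 0.4683 -0.2052  0.2325] yaw 15.24 F [-1.09  0.13 -0.88] M [ 0.01  0.11 -0.02] w 0.0866 gf 0.0 q [-0.63  0.39  1.72  0.    1.03  0.67]
shift [ 2.381 -5.61   0.311] turn [-0.0039  0.0026  0.206 ]
[(0.59, [115.2, 135.0, 181.0, 199.4]), (0.71, [116.2, 136.5, 183.8, 197.0])]
```

View pics/seat.png

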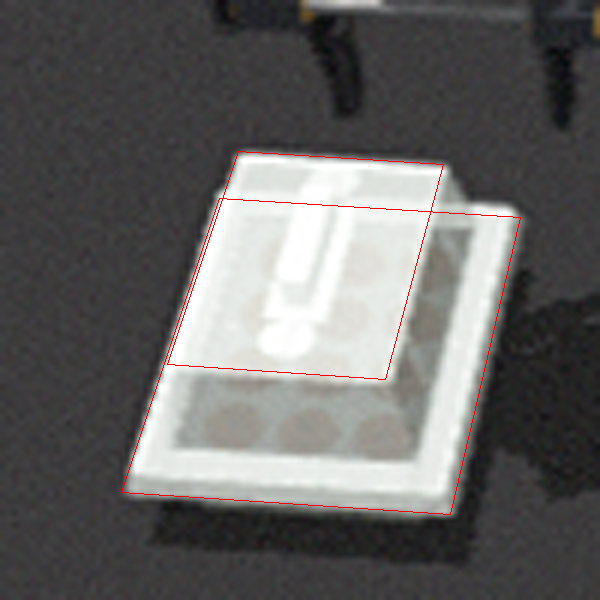

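Seated: the dome's lower edge lines up with the z=.04 model all round, from (125,490) to (450,515) in the crop, and the fingers are clear. Next I'll grip the stack's robot-side short rim near corner 2 (-x,-y), well away from the pink stack.

```bash

python3 -m inch '[0.02,-0.1,0,0,0,-0.08, 0.04,-0.3,0,0,0,-0.16, 0.08,-0.5,0,0,0,-0.24, 0.1,-0.6,0,0,0,-0.32, 0.13,-0.7,0,0,0,-0.4, 0.16,-0.8,0,0,0,-0.48, 0.2,-0.95,0,0,0,-0.56, 0.2,-0.95,0,0,0,-0.64, 0.2,-0.95,0,0,0,-0.72, 0.2,-0.95,0,0,0,-0.794, 0.2,-0.95,0,0,0,-0.794]' 45 >/dev/null
python3 d.py .4465 .237 .2 86.7
python3 -m inch '[0.5,0,0,0,0,0, 1,0,0,0,0,0]' >/dev/null
python3 -m inch '[0.5,0,0,0,0,0, 1,0,0,0,0,0]' >/dev/null
python3 -m inch '[0.5,0,0,0,0,0, 1,0,0,0,0,0, 1,0,0,0,0,0]' >/dev/null
python3 d.py .4465 .237 .2 86.7
```

```text
t 11.87 pos [ 0.4685 -0.1352  0.2323] yaw 86.64 F [ 0.28 -0.51 -0.41] M [-0.03 -0.1  -0.01] w 0.045 gf 0.0 q [-0.51  0.36  1.78 -0.    0.99 -0.45]
shift [ 4.628 -0.548  0.399] turn [ 0.0008  0.0006 -0.0006]
t 12.45 pos [0.4825 0.1114 0.2324] yaw 86.71 F [ 0.34 -0.09 -0.2 ] M [-0.   -0.13  0.06] w 0.0447 gf 0.0 q [-0.    0.37  1.77  0.    1.    0.05]
shift [ 1.54  -0.54   0.409] turn [ 0.0011 -0.0019  0.0001]
```

```bash

python3 -m inch '[0.5,-0.25,0,0,0,0, 0.9,-0.54,0,0,0,0]' >/dev/null
python3 -m inch '[0.4,0,0.1,0,0,0, 0.64,0,0.2,0,0,0, 0.64,0,0.3,0,0,0, 0.64,0,0.3,0,0,0, 0.64,0,0.3,0,0,0]' >/dev/null
python3 d.py .4465 .237 .1585 86.7
python3 - <<'E'
from fit import *
save('scene','pics/s3.png')
A=cv2.imread('pics/s3.png')[150:270,280:400]; z=5
A=cv2.resize(A,None,fx=z,fy=z,interpolation=cv2.INTER_CUBIC)
q=(proj('scene',place(np.vstack([box(.18,.14,.148),box(.16,.12,.148)]),.534,.278,np.radians(-3.3)))-[280,150]+.5)*z
for k in(0,4): cv2.polylines(A,[q[k:k+4].astype(np.int32)],True,(0,0,255))
q=((proj('scene',[.4465,.237,.148])-[280,150]+.5)*z)[0].astype(int); cv2.circle(A,tuple(map(int,q)),5,(0,255,0),1)
cv2.imwrite('pics/g1.png',A)
E
```

```text
t 13.03 pos [0.4467 0.2296 0.2076] yaw 86.47 F [ 0.47 -0.51  0.66] M [-0.03 -0.07 -0.01] w 0.0451 gf 0.0 q [ 0.25  0.42  1.77 -0.    0.95  0.31]
shift [ 0.093 -0.008  0.614] turn [-0.0008  0.0007 -0.0026]
```

View pics/g1.png

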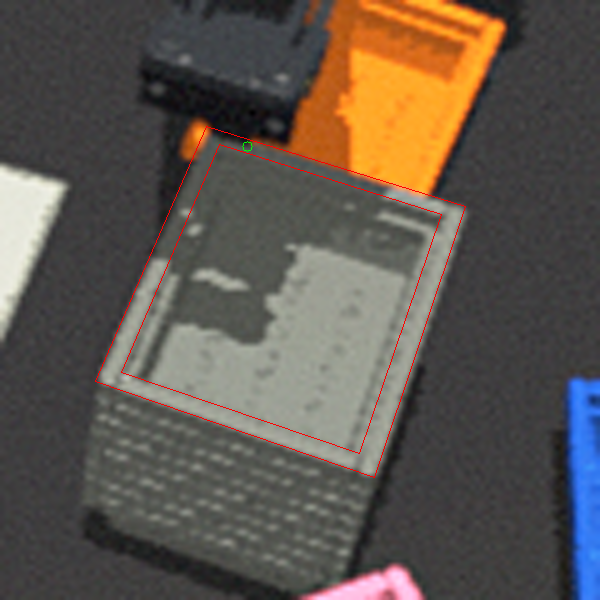

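The rim model lies on the grey topmost tray, with its corner at (210,128) and the grasp point at (247,146) in the crop. Next I descend and pinch.

```bash

python3 -m inch '[0.09,-0.01,0.2,0,0,-0.002, 0.09,-0.01,0.35,0,0,-0.002, 0.09,-0.01,0.5,0,0,-0.002, 0.09,-0.01,0.5,0,0,-0.002, 0.09,-0.01,0.5,0,0,-0.002]' >/dev/null
python3 d.py .4465 .237 .1585 86.7
python3 -m inch '[0,0,0.05,0,0,0, 0,0,0.11,0,0,0, 0,0,0.11,0,0,0, 0,0,0.11,0,0,0]' >/dev/null
python3 d.py .4465 .237 .1585 86.7
```

```text
t 13.5 pos [0.4464 0.2368 0.1682] yaw 86.62 F [ 0.58  0.24 -0.34] M [-0.04 -0.04 -0.01] w 0.0451 gf 0.0 q [ 0.27  0.48  1.81 -0.    0.85  0.33]
shift [0.003 0.001 0.121] turn [-0.0005  0.0003 -0.0009]
t 13.83 pos [0.4461 0.2378 0.1594] yaw 86.74 F [-1.07 -0.05  0.57] M [-0.02 -0.06  0.03] w 0.0453 gf 0.0 q [0.27 0.5  1.81 0.   0.83 0.33]
shift [-0.01   0.006  0.011] turn [ 0.     -0.      0.0005]
```

```bash

python3 -m inch '[0,0,0.01,0,0,0, 0,0,0.01,0,0,0, 0,0,0.01,0,0,0, 0,0,0.01,0,0,0, 0,0,0.01,0,0,0, 0,0,0.01,0,0,0, 0,0,0.01,0,0,0, 0,0,0.01,0,0,0, 0,0,0.01,0,0,0, 0,0,0.01,0,0,0]' 3 5
python3 -m inch '[0,0,0,0,0,0, 0,0,0,0,0,0, 0,0,0,0,0,0, 0,0,0,0,0,0]' 0 50
python3 d.py .4465 .237 .1585 86.7
python3 - <<'E'
# rows for pivoting about far corner
import numpy as np
from scipy.spatial.transform import Rotation as R
ax=np.array([.797,-.604,0]); r=np.array([-.109,-.168,-(.1585-.134)])
for d in(1,2,3,4,5,6,7,8,9,10,12):
    q=R.from_rotvec(ax*np.radians(d)); print(d,((q.apply(r)-r)/.08).round(3),(ax*d/90).round(4))
E
```

```text
time: 14.67
position: [0.4453, 0.238, 0.1585]
tool_rot: [0.727, 0.687, -0.001, -0.001]
ft_force: [-3.6, 0.2, 2.0]
grip_width: 0.0099
grip_force: 5.0
time: 15.0
position: [0.4454, 0.238, 0.1585]
tool_rot: [0.727, 0.687, -0.0, -0.0]
ft_force: [-4.3, 1.3, 3.3]
grip_width: 0.0095
grip_force: 50.0
t 15.0 pos [0.4454 0.238  0.1585] yaw 86.75 F [-4.31  1.26  3.29] M [ 0.22  0.7  -0.05] w 0.0095 gf 50.00326216220856 q [0.27 0.5  1.81 0.   0.83 0.33]
shift [-0.011  0.014  0.   ] turn [-0.0009  0.      0.0005]
1 [ 0.003  0.005 -0.044] [ 0.0089 -0.0067  0.    ]
2 [ 0.007  0.01  -0.087] [ 0.0177 -0.0134  0.    ]
3 [ 0.012  0.016 -0.13 ] [ 0.0266 -0.0201  0.    ]
4 [ 0.017  0.022 -0.173] [ 0.0354 -0.0268  0.    ]
5 [ 0.022  0.029 -0.216] [ 0.0443 -0.0336  0.    ]
6 [ 0.028  0.036 -0.259] [ 0.0531 -0.0403  0.    ]
7 [ 0.034  0.045 -0.302] [ 0.062 -0.047  0.   ]
8 [ 0.04   0.053 -0.344] [ 0.0708 -0.0537  0.    ]
9 [ 0.048  0.063 -0.387] [ 0.0797 -0.0604  0.    ]
10 [ 0.055  0.073 -0.429] [ 0.0886 -0.0671  0.    ]
12 [ 0.071  0.094 -0.512] [ 0.1063 -0.0805  0.    ]
```

```bash

python3 -m inch '[0,-0.004,-0.022,0.0045,-0.0033,0, 0.003,0,-0.044,0.0089,-0.0067,0, 0.005,0.003,-0.066,0.0133,-0.01,0, 0.007,0.005,-0.087,0.0177,-0.0134,0, 0.009,0.008,-0.109,0.022,-0.0168,0, 0.012,0.011,-0.13,0.0266,-0.0201,0, 0.014,0.014,-0.152,0.031,-0.0235,0, 0.017,0.017,-0.173,0.0354,-0.0268,0, 0.017,0.017,-0.173,0.0354,-0.0268,0, 0.017,0.017,-0.173,0.0354,-0.0268,0]'
python3 - <<'E'
from fit import *
save('scene','pics/s4.png')
A=cv2.imread('pics/s4.png')[150:270,280:400]; z=5
cv2.imwrite('pics/g2.png',cv2.resize(A,None,fx=z,fy=z,interpolation=cv2.INTER_CUBIC))
E
```

```text
time: 15.83
position: [0.4472, 0.2391, 0.1724]
tool_rot: [0.726, 0.686, -0.035, -0.006]
ft_force: [-1.0, -2.0, -2.6]
grip_width: 0.0092
grip_force: 50.0
```

View pics/g2.png

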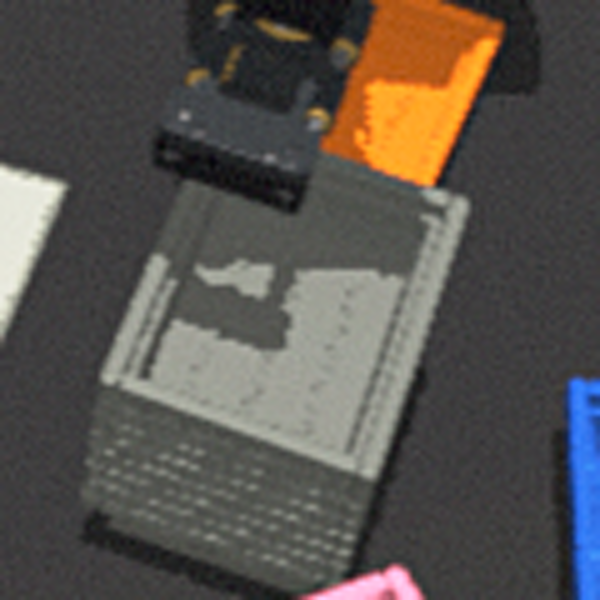

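The topmost tray's near corner, under the gripper at about (230,190), has come up. The far corner at (375,470) and the stack below haven't moved. I continue the peel by the same pivot.

```bash

python3 -m inch '[0.002,0.003,-0.022,0.0045,-0.0033,0, 0.003,0.005,-0.044,0.0089,-0.0067,0, 0.005,0.008,-0.066,0.0133,-0.01,0, 0.007,0.01,-0.087,0.0177,-0.0134,0, 0.009,0.013,-0.109,0.022,-0.0168,0, 0.012,0.016,-0.13,0.0266,-0.0201,0, 0.014,0.019,-0.152,0.031,-0.0235,0, 0.017,0.022,-0.173,0.0354,-0.0268,0, 0.02,0.026,-0.195,0.04,-0.03,0, 0.022,0.029,-0.216,0.0443,-0.0336,0, 0.025,0.033,-0.237,0.0487,-0.037,0, 0.028,0.036,-0.259,0.0531,-0.0403,0, 0.028,0.036,-0.259,0.0531,-0.0403,0]'
python3 - <<'E'
from fit import *
save('scene','pics/s5.png'); save('top','pics/t5.png')
A=cv2.imread('pics/s5.png')[140:270,270:400]; B=cv2.imread('pics/t5.png')[125:255,125:255]
cv2.imwrite('pics/g3.png',cv2.resize(np.hstack([A,B]),(800,400),interpolation=cv2.INTER_CUBIC))
E
```

```text
time: 16.97
position: [0.4515, 0.2421, 0.1933]
tool_rot: [0.724, 0.684, -0.087, -0.014]
ft_force: [-3.7, -1.6, 0.9]
grip_width: 0.0098
grip_force: 50.0
```

View pics/g3.png

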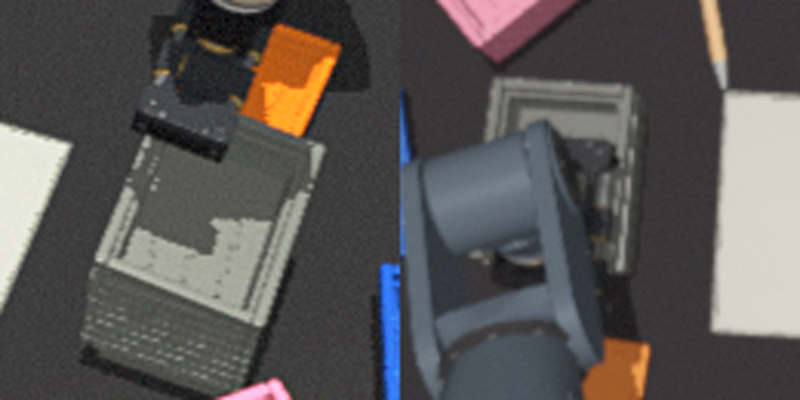

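Both views show the tray tilted in the grip, with its far corner still on the stack, which stands where it was. Next comes a straight lift at 60 N.

```bash

python3 -m inch '[-0.005,-0.007,-0.05,0,0,0, -0.01,-0.014,-0.1,0,0,0, -0.016,-0.02,-0.15,0,0,0, -0.021,-0.028,-0.2,0,0,0, -0.026,-0.035,-0.25,0,0,0, -0.026,-0.035,-0.25,0,0,0]' 0 60
python3 -m inch '[-0.01,-0.014,-0.1,0,0,0, -0.021,-0.028,-0.2,0,0,0, -0.042,-0.055,-0.4,0,0,0, -0.063,-0.083,-0.6,0,0,0, -0.084,-0.11,-0.8,0,0,0, -0.105,-0.138,-0.985,0,0,0, -0.105,-0.138,-0.985,0,0,0, -0.105,-0.138,-0.985,0,0,0]'
python3 d.py .4465 .237 .28 86.7
python3 - <<'E'
from fit import *
A={}
for n in('scene','top'):
    camera(n)
    for t in('tray','stack'): print(n,t,[(round(r['conf'],2),[int(x) for x in r['bbox']]) for r in cut_out(n,t)])
E
```

```text
time: 17.57
position: [0.453, 0.2425, 0.2144]
tool_rot: [0.724, 0.684, -0.084, -0.013]
ft_force: [0.2, 0.7, -1.1]
grip_width: 0.0094
grip_force: 60.0
time: 18.23
position: [0.4522, 0.2423, 0.2941]
tool_rot: [0.724, 0.684, -0.085, -0.014]
ft_force: [-0.2, 0.2, -1.9]
grip_width: 0.0095
grip_force: 60.0
t 18.23 pos [0.4522 0.2423 0.2941] yaw 87.17 F [-0.24  0.25 -1.92] M [-0.01 -0.15 -0.02] w 0.0095 gf 60.00973999500275 q [ 0.3   0.39  1.54 -0.05  1.38  0.37]
shift [-0.051 -0.043  0.19 ] turn [-0.0867  0.0665  0.0006]
scene tray [(0.93, [302, 146, 384, 224]), (0.65, [355, 144, 377, 158]), (0.58, [395, 227, 450, 296])]
scene stack [(0.96, [301, 263, 401, 372]), (0.81, [294, 203, 363, 269])]
top tray [(0.82, [83, 151, 127, 210]), (0.82, [181, 235, 204, 292]), (0.63, [141, 143, 197, 211])]
top stack [(0.59, [115, 70, 186, 148]), (0.57, [192, 156, 205, 213])]
```

```bash

python3 -m inch '[0,0,0,-0.02,0.016,0, 0,0,0,-0.043,0.033,0, 0,0,0,-0.065,0.05,0, 0,0,0,-0.087,0.0665,0, 0,0,0,-0.087,0.0665,0]' >/dev/null
python3 d.py .4205 -.024 .25 86.7
```

```text
t 18.95 pos [0.45   0.2415 0.2926] yaw 86.74 F [ 0.04 -0.6  -1.39] M [-0.04  0.05  0.02] w 0.0098 gf 60.00962018966675 q [0.27 0.32 1.65 0.   1.18 0.33]
shift [-3.333 -0.178  0.538] turn [-0.0027  0.0009  0.0005]
```

```bash

python3 -m inch '[-0.15,0,0,0,0,0, -0.4,-0.02,0,0,0,0, -0.7,-0.04,0,0,0,0, -1,-0.05,0,0,0,0]' >/dev/null
python3 -m inch '[-0.3,0,0,0,0,0, -0.65,-0.02,0,0,0,0, -1,-0.05,0,0,0,0]' >/dev/null
python3 -m inch '[-0.3,0,0,0,0,0, -0.65,-0.02,0.1,0,0,0, -0.9,-0.05,0.2,0,0,0, -1,-0.05,0.3,0,0,0]' >/dev/null
python3 -m inch '[-0.15,0,0.15,0,0,0, -0.33,-0.02,0.3,0,0,0, -0.33,-0.03,0.5,0,0,0, -0.33,-0.03,0.7,0,0,0, -0.33,-0.03,0.7,0,0,0, -0.33,-0.03,0.7,0,0,0]' >/dev/null
python3 d.py .4205 -.024 .165 86.7
python3 - <<'E'
from fit import *
from scipy.spatial.transform import Rotation as R
ms=[]
for n,c in(('scene',(238,185)),('top',(262,195))):
    camera(n)
    for r in cut_out(n,'tray'):
        print(n,round(r['conf'],2),[int(x) for x in r['bbox']])
    for r in cut_out(n,'stack'): print('  stack',n,round(r['conf'],2),[int(x) for x in r['bbox']])
p=get_obs()['position']
P=np.vstack([box(.18,.14,0),box(.18,.14,-.014),box(.148,.108,-.05)]); P[:,2]+=p[2]-.0105
for n in('scene','top'):
    q=proj(n,place(P,p[0]+.0886,p[1]+.04,np.radians(-3.3))); print(n,'expected bbox',q.min(0).round(),q.max(0).round())
E
```

```text
t 20.37 pos [ 0.4217 -0.023   0.2127] yaw 86.76 F [-0.16 -0.06 -0.44] M [-0.04 -0.05  0.03] w 0.0096 gf 60.01050353050232 q [-0.32  0.31  1.95 -0.    0.88 -0.26]
shift [-0.014 -0.012  0.596] turn [-0.0033  0.0002  0.0007]
scene 0.85 [395, 226, 449, 295]
scene 0.64 [318, 142, 379, 190]
scene 0.63 [202, 134, 278, 201]
  stack scene 0.94 [295, 179, 369, 266]
  stack scene 0.94 [302, 263, 401, 371]
top 0.91 [155, 233, 205, 290]
top 0.7 [80, 151, 133, 214]
top 0.66 [238, 156, 288, 221]
  stack top 0.64 [117, 68, 186, 147]
  stack top 0.57 [151, 151, 205, 214]
scene expected bbox [202. 130.] [280. 200.]
top expected bbox [236. 157.] [290. 224.]
```

```bash

python3 -m inch '[0,0,0.1,0,0,0, -0.01,-0.01,0.25,0,0,0, -0.01,-0.01,0.4,0,0,0, -0.01,-0.01,0.55,0,0,0, -0.01,-0.01,0.6,0,0,0, -0.01,-0.01,0.6,0,0,0, -0.01,-0.01,0.6,0,0,0, -0.01,-0.01,0.6,0,0,0, -0.01,-0.01,0.6,0,0,0, -0.01,-0.01,0.6,0,0,0]' >/dev/null
python3 d.py .4205 -.024 .165 86.7
python3 - <<'E'
from fit import *
import itertools
p=get_obs()['position']
P=np.vstack([box(.18,.14,0),box(.18,.14,-.014),box(.148,.108,-.05)]); P[:,2]+=p[2]-.0105
for n in('scene','top'):
    camera(n)
    q=proj(n,place(P,p[0]+.0886,p[1]+.04,np.radians(-3.3))); print(n,'expected',q.min(0).round(),q.max(0).round())
    for t in('tray','stack','dome','sown'): print(t,[(round(r['conf'],2),[int(x) for x in r['bbox']]) for r in cut_out(n,t)])
E
```

```text
t 21.5 pos [ 0.4215 -0.024   0.1659] yaw 86.76 F [ 0.78 -0.21 -2.06] M [-0.05  0.05 -0.05] w 0.0092 gf 60.01053750514984 q [-0.32  0.4   2.   -0.    0.74 -0.26]
shift [-0.001 -0.013  0.011] turn [-0.0006  0.0008  0.0007]
scene expected [203. 143.] [279. 211.]
tray [(0.89, [316, 140, 380, 190]), (0.84, [393, 228, 449, 292]), (0.78, [203, 148, 274, 213])]
stack [(0.94, [303, 264, 402, 372]), (0.66, [295, 178, 370, 269]), (0.17, [203, 147, 279, 213])]
dome [(0.85, [113, 137, 179, 200])]
sown []
top expected [237. 160.] [288. 224.]
tray [(0.97, [155, 236, 206, 287]), (0.82, [84, 153, 131, 214]), (0.56, [236, 159, 287, 221])]
stack [(0.94, [115, 69, 188, 148]), (0.89, [152, 154, 205, 215])]
dome [(0.58, [326, 166, 386, 238])]
sown []
```

Everything agrees: the tray is level and centred over the mat, the stack is unmoved, and the dome is seated.

```bash
python3 -c "
from rig import hand_in
print(hand_in())"
```

```text
the job is handed in; nothing more can be done
None
```

I handed the job in at about 21.5 s of the 64 s; `hand_in()` gave no verdict. By the last camera and force checks, the dome is let go and seated on the sown tray, and the topmost tray was peeled off corner first with the stack left standing where it was. That tray is held level in the gripper, its underside about 10 cm above the middle of the mat.

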